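# Draw home the shutter slide behind the meter's raised lid

## Task

The white meter's metal shutter slide stands behind its raised black lid, where a hand must not go. Take the bent steel rod off its white rest, reach over the lid with it, hook the far side of the slide's tab and draw it all the way towards the lid; press it against its end stop with a steady 9 N or so for about a second (more than 15 N on the slide damages it), then lay the rod back on its rest as it was. Do not lean on the lid, and leave the jars, dish and timer where they are.

Things in the scene. Friction and masses are not known exactly. Their poses are not given: they have to be found in the camera images.
- rod: Bent rod, about 0.16 kg, lying level on the rest. Origin at the middle of its black handle block (50 in x, 14 in y, 28 mm in z; grip across the 14). A round steel bar 8 mm thick runs through it along the rod's x from -75 to +135 mm at z = 0 and there bends square down into a round leg, 8 mm thick, along -z, ending 94 mm below the bar's axis. z is up as it lies.
- rod_tip (a point): Lowest point of the rod's leg, at (135, 0, -94) mm in the rod's frame; axes as the rod's.
- rest: White rest, fixed. Origin on the bench under the seat. Base 175 x 70 x 8 mm; two upright forks, 10 mm thick, at x = -50 and +85 mm in its frame, each with an open-topped slot 24 mm wide; slot floor 121 mm, prong tops 143 mm above the bench. The rod lies in both slots, its leg hanging free beyond the +85 fork.
- rest_seat (a point): Where the rod's origin belongs on the rest: 125 mm above the bench, x axis along the bar towards the leg, z up.
- meter: White instrument, fixed, 220 x 220 mm, flat deck 70 mm above the bench. Origin on the bench under the middle of the lid; x points from the lid towards the slide, away from the robot (front with small screen at x = -110 mm, back at +110), z up. The slide's slot runs along x on the deck behind the lid.
- lid: Raised black lid of the meter, a fixed upright plate 8 mm thick (x), 190 mm wide (y), its top edge 155 mm above the bench. Same origin and axes as the meter. Touching it with more than 5 N counts as leaning on it.
- tab_top (a point): Top edge of the slide tab's far (+x) face, mid-width, 112 mm above the bench; axes as the meter's; moves with the slide. The tab is an upright aluminium plate 6 mm thick in x, 34 mm wide in y, from the deck to 42 mm above it; nothing stands behind it. Its low foot (7 mm high) reaches 7 mm beyond the tab's faces.
- slide (a joint): Travel of the slide, m: 0 at its far end, growing as the tab is drawn towards the lid (meter -x), 0.040 at the hard end stop, where the tab's far face is 33 mm beyond the lid's mid-plane. Starts at 0 to 0.010. Drags with about 2 N, no spring, stays where it is left. Through a firmly held rod the force at the stop rises by some 4 to 7 N per mm.
- jar1: Bystander: closed sample jar with white cap, 56 mm across, 62 mm high, loose. Origin at the middle of its underside.
- jar2: Bystander: closed sample jar with white cap, 56 mm across, 62 mm high, loose. Origin at the middle of its underside.
- jar3: Bystander: closed sample jar with white cap, 56 mm across, 62 mm high, loose. Origin at the middle of its underside.
- jar4: Bystander: closed sample jar with white cap, 56 mm across, 62 mm high, loose. Origin at the middle of its underside.
- jar5: Bystander: closed sample jar with white cap, 56 mm across, 62 mm high, loose. Origin at the middle of its underside.
- dish: Bystander: shallow metal dish, 90 mm across, 18 mm high, loose. Origin at the middle of its underside.
- timer: Bystander: white bench timer, 30 x 75 x 55 mm high, loose. Origin at the middle of its underside.
Mind the look-alikes: they are no part of the job. There is more than one size of the rod; the job needs the larger.

How it is judged (in metres and radians):
On the way, in this order (a step that is already met when the one before it is completed fails the run):
1. the rod is lifted off its rest (z of rod in the frame of rest above 0.155 m and contact force between rod and rest below 0.05 N), for 0.1 s.
2. the slide is held home against its stop by the rod, pressed with 5 to 15 N for 0.6 s (value of joint slide above 0.0385 m and contact force between rod and slide between 5 and 15 N), for 0.6 s.
At the end, for the whole second after the job is handed in: The slide is home (within 2.5 mm of its end stop); the rod lies released and at rest in both forks of its rest, leg down and towards the same end as before: its origin within 22 mm sideways or lengthways and 4 mm in height of the seat, its bar within 0.2 rad of the seat's x axis (value of joint slide above 0.0375 m and horizontal distance between rod and rest_seat below 0.022 m and z of rod in the frame of rest_seat between -0.004 and 0.004 m and angle between the x axis of rod and the x axis of rest_seat, either way round below 0.2 rad and x of rod_tip in the frame of rest_seat above 0.1 m and z of rod_tip in the frame of rest_seat below -0.08 m and linear speed of rod below 0.02 m/s); the robot touches nothing.
It fails at once if the slide is pushed with more than 15 N (contact force between anything else and slide above 15 N).
It fails at once if the gripper or arm touches the slide (contact force between any of the fingers, the arm and slide above 0.3 N).
It fails at once if something leans on the lid with more than 5 N (contact force between anything else and lid above 5 N).
It fails at once if a jar, the dish or the timer is moved by more than 15 mm (distance of any of jar1, jar2, jar3, jar4, jar5, dish, timer from where it was at the start of the episode above 0.015 m).
It also fails if it takes over 59 s, if anything falls off the work surface, if the arm or the gripper's body presses on something with over 40 N, if the wrist force passes 120 N, or if a joint passes its speed limit or range.

## Robot

A 6-joint arm with a two-finger parallel gripper is mounted at the origin on the work surface. World frame = base frame: x ahead of the robot, y to its left, z up, the work surface at z = 0. Lengths are in mm, angles in rad, forces in N, time in s.
With the tool pointing down it reaches from about 300 to 775 mm from the base axis. Payload 14.6 kg.
Tool frame: the origin (TCP) lies between the finger pads; the fingertips stand manip.tip_reach ahead of it and the grasp point (between the pads) lies 5 mm behind it (manip.tip_reach is the distance from the TCP to the fingertips, in mm); z points along the fingers, y is the line along which they close (so a half turn about z gives the same grasp; the last joint's range is limited). The gripper opens to 94 mm and grips with 3 to 60 N. Pads are 16 mm wide; open, the fingers measure 119 mm over their backs; the gripper's body (75 mm by 177 mm) begins 78 mm behind the grasp point.
Start: joints at [-1.346, 0.3, 1.521, -0, 1.321, -0.067], TCP at [158.215, -526.742, 219.446] pointing down, gripper open.
Joint ranges: [-3.03, 3.03], [-0.79, 2.21], [0.23, 2.52], [-1.04, 4.18], [0, 3.07], [-2.55, 2.55]. Speed limits (rad/s): [2.22, 2.22, 2.57, 3.14, 3.14, 3.14].

## Interface

Orientations are given as [roll, pitch, yaw] about the fixed x, y, z axes, in that order (R = Rz(yaw) Ry(pitch) Rx(roll)).
In Python, from cell import manip gives the robot as it stands. The module is installed in compiled form; this text tells all that it offers.
- The arm moves only by the shell command python3 -m creep 'ROWS' [FORCE]. ROWS is JSON, a list of rows, each a list of 3 entries, a list of its own where there are three numbers: the opening, from -1 (shut) to 1 (fully open), then the shift along the tool's x, y, z in cm, then the turn about the tool's z in units of 5 degrees (1.0 is 5 degrees). In form: [[grip, [tx, ty, tz], roll], ...]. A call has 1 to 12 rows; each row is the pose to reach, as a shift and turn from the pose commanded when the call began, along the tool's axes at that moment; what a row does not reach only later rows make up. A row lasts 1/10 s, in which the tool goes at most 50 mm and 8.59 degrees, less where a joint would pass 70% of its speed; a pose out of reach is approached as far as the arm can. A call with a gripper value outside its range is refused whole. The fingers move at their own pace and stop on an object; FORCE is the grip in N (left out, the last holds). Time passes only in rows, so rows that repeat a pose let the fingers close. It gives the time, the measured TCP pose, the force, the opening and the grip force at its end, in the units of the state.
- manip.read_state(): the state, without advancing time (a new reading comes with each control period).
- manip.camera(name): name is "side" or "top"; returns the picture (420x560x3 uint8, red, green, blue); there is no depth.
- manip.camera_params(name): a dict with "fovy" (degrees; the focal length in pixels is half the picture's height over the tangent of half this angle, whatever the lens; pixels are square), "cx", "cy" (the principal point, pixels), "k1" (the pictures are not rectified: a ray, as slopes to the right and down, at radius r is drawn at 1 + k1 r^2 times it, then the intrinsics apply), "origin" and "attitude" of the camera in the world. Camera axes: x right, y down, z forward; pixel columns grow to the right and rows downward; lengths in mm; the calibration is good to about 2 mm. A picture is of the moment at which its call begins. camera_params takes no time and is no camera call.
- manip.sign_off(): hands the job in; it is judged then, once.
The state is a dict: "clock": time; "joints": joint angles; "qd": joint speeds; "effort": joint torques, N m; "eef_pos": TCP position; "eef_rot": TCP orientation; "wrist_force": force on the tool from outside, world axes, zero at the start; "moment": the same for the moment, N m; "finger_gap": finger opening in mm; "finger_force": force on a finger pad.
Only numpy, scipy, OpenCV 4.12 (cv2) and the standard library are available. Lean on these libraries where they do the work, as an engineer would, in place of code of your own. Each camera call takes 0.05 s, during which the arm holds its last target. There are 200 camera calls.

## Working session

There is one attempt and no reset: what is moved stays moved. The work goes in short steps, Python scripts to look and compute and a shell command to move; the robot and the scene stay as the last step left them, time stands still between calls to the robot, and variables do not carry over. Pictures are saved under pics/ and viewed, at most 10 in all, crops included, and the job is handed in when it is done.

```bash
mkdir -p pics
cat > h.py <<'E'
import numpy as np, cv2
from cell import manip
from scipy.spatial.transform import Rotation as R
def snap(n,f):
    im=manip.camera(n); cv2.imwrite('pics/'+f,cv2.cvtColor(im,cv2.COLOR_RGB2BGR)); return im
def cam(n):
    p=manip.camera_params(n); f=210/np.tan(np.radians(p['fovy'])/2)
    a=np.array(p['attitude'],float); Rm=a if a.shape==(3,3) else R.from_euler('xyz',a).as_matrix()
    return p,f,Rm,np.array(p['origin'],float)
def pix2z(n,u,v,z):
    p,f,Rm,o=cam(n); d=np.array([(u-p['cx'])/f,(v-p['cy'])/f]); s=d.copy()
    for _ in range(30): s=d/(1+p['k1']*(s@s))
    r=Rm@np.array([s[0],s[1],1]); return o+r*(z-o[2])/r[2]
def proj(n,P):
    p,f,Rm,o=cam(n); c=(np.array(P,float)-o)@Rm; s=c[:2]/c[2]; s=s*(1+p['k1']*(s@s))
    return np.array([p['cx'],p['cy']])+f*s
E
python3 - <<'E'
from h import *
for n in('side','top'): snap(n,n+'0.png'); print(manip.camera_params(n))
s=manip.read_state(); print(s, manip.tip_reach)
E
```

```text
{'fovy': 47.34486764754908, 'cx': 274.3341977897299, 'cy': 204.34941946763826, 'k1': -0.0440796941839883, 'origin': array([  400.09608678, -1074.73239492,  1222.03165793]), 'attitude': array([-2.39307   , -0.01325658, -0.10893205])}
{'fovy': 46.984804895536904, 'cx': 277.68925817441146, 'cy': 209.7818576501704, 'k1': 0.04775638902590114, 'origin': array([ 342.68973251,  -30.1747004 , 1482.12978045]), 'attitude': array([-3.00135183e+00,  5.02423392e-04, -1.54717965e+00])}
{'clock': 0.1, 'joints': array([-1.34560972e+00,  3.00406130e-01,  1.52150290e+00,  8.91054820e-06,
        1.32069860e+00, -6.65792628e-02]), 'qd': array([-0.00141578, -0.00254593, -0.00239367, -0.00086579,  0.00146031,
        0.00081174]), 'effort': array([ 3.97878193e-04, -5.32644475e+01, -3.53284621e+01,  7.09418301e-02,
        2.34829163e-02, -5.05712967e-05]), 'eef_pos': array([ 158.16638359, -526.54292557,  218.95503179]), 'eef_rot': array([-3.14058050e+00, -7.61384408e-05,  2.91763623e-01]), 'wrist_force': array([ 0.93192886, -0.08475598, -0.06150962]), 'moment': array([ 0.02772869,  0.11162821, -0.00496916]), 'finger_force': 0.0, 'finger_gap': 93.90256158416415} 14.0
```

View pics/side0.png

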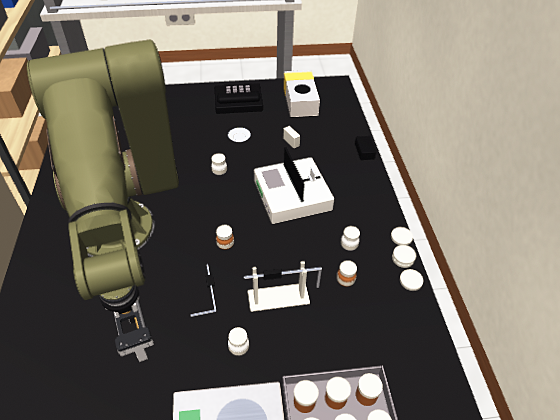

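View pics/top0.png

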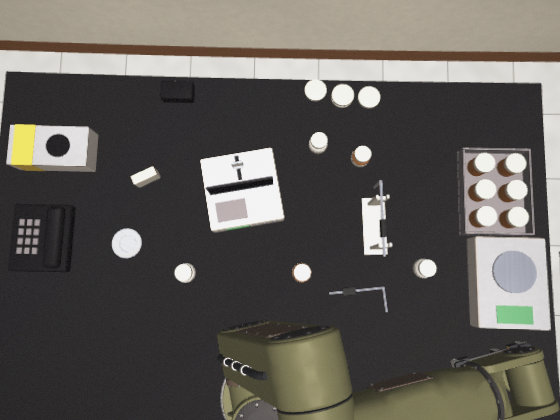

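Side view: a large rod lies on the white rest (handle ~(270,275), leg ~(319,275)). The meter is at ~(292,188), with its lid at (293,173) and tab at (312,174).
The candidates for the rod are:
- The one on the rest, top (383,228).
- A smaller one lying flat on the bench, top (350,292) / side (211,290).

By the description it is the one on the rest. I'll check it in a close crop.

Run:
```python
from h import *
a=cv2.imread('pics/top0.png')[140:265,190:290]; b=cv2.imread('pics/top0.png')[170:265,350:410]; c=cv2.imread('pics/side0.png')[250:320,235:335]; d=cv2.imread('pics/side0.png')[140:225,245:340]
W=np.zeros((600,800,3),np.uint8)
def put(i,x,y,s):
    i=cv2.resize(i,None,fx=s,fy=s,interpolation=cv2.INTER_CUBIC); W[y:y+i.shape[0],x:x+i.shape[1]]=i
put(a,0,0,4);put(c,400,0,4);put(d,400,285,3.5) 
cv2.imwrite('pics/c1.png',W)
W[:]=0; put(b,0,0,6); cv2.imwrite('pics/c2.png',W[:570,:360])
```

```text
(no output)
```

View pics/c1.png

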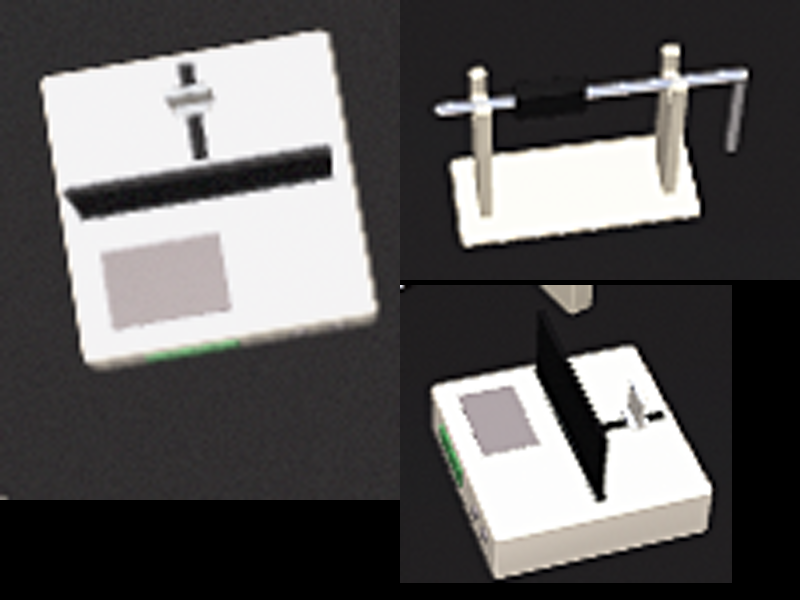

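View pics/c2.png

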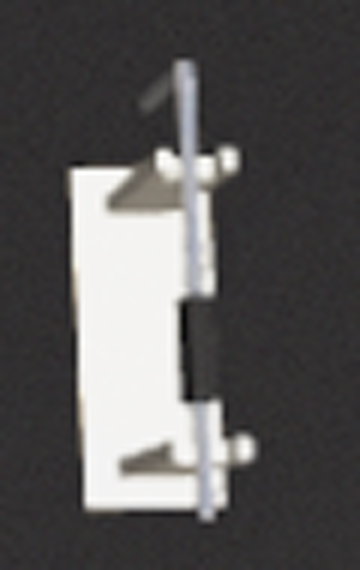

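Close crops confirm it: the rod on the rest has a long bar through two forks, and its leg hangs beyond the +x fork. The meter, lid and tab are clear. Next I'll fit the poses in both views.

```bash
cat > fit.py <<'E'
from h import *
from scipy.optimize import least_squares
def A(L): return [('top',(U+.5)/4-.5+190,(V+.5)/4-.5+140,P) for U,V,P in L]
def B(L): return [('top',(U+.5)/6-.5+350,(V+.5)/6-.5+170,P) for U,V,P in L]
def C(L): return [('side',(U-400+.5)/4-.5+235,(V+.5)/4-.5+250,P) for U,V,P in L]
def D(L): return [('side',(U-400+.5)/3.5-.5+245,(V-285+.5)/3.5-.5+140,P) for U,V,P in L]
def fit(obs,x0,name):
    def res(x):
        c,s=np.cos(x[2]),np.sin(x[2]); r=[]
        for n,u,v,P in obs:
            w=[x[0]+c*P[0]-s*P[1],x[1]+s*P[0]+c*P[1],P[2]]; r+=list(proj(n,w)-[u,v])
        return np.array(r)
    def f(sel):
        global obs_
    r=least_squares(res,x0,loss='soft_l1'); print(name,r.x.round(3),'\n',res(r.x).reshape(-1,2).round(1).tolist()); return r.x
H=110
mt=A([(42,78,(H,H,70)),(328,32,(H,-H,70)),(65,190,(4,95,155)),(331,147,(4,-95,155)),(90,365,(-H,H,0)),(377,318,(-H,-H,70))])
ms=D([(433,388,(-H,H,70)),(632,348,(H,H,70)),(711,490,(H,-H,70)),(497,538,(-H,-H,70)),(541,312,(0,95,155)),(606,428,(0,-95,155))])
rt=B([(184,64,(139,0,125)),(207,517,(-75,0,125)),(180,298,(25,7,139)),(215,401,(-25,-7,139))])
rs=C([(438,108,(-75,0,125)),(745,74,(135,0,125)),(732,151,(135,0,31))])
m0=pix2z('top',243,190,70); r0=pix2z('top',383,228,125)
print(m0,r0)
m=fit(mt+ms,[m0[0],m0[1],.15],'meter'); fit(mt,m,'m top'); fit(ms,m,'m side')
r=fit(rt+rs,[r0[0],r0[1],.1],'rod'); fit(rt,r,'r top'); fit(rs,r,'r side')
# rest forks: prong top centres z143
def loc(P,m): 
    c,s=np.cos(m[2]),np.sin(m[2]); d=P[:2]-m[:2]; return np.array([c*d[0]+s*d[1],-s*d[0]+c*d[1]])
for U,V in((165,160),(229,158),(243,448)): _,u,v,_=B([(U,V,0)])[0]; print('prong in rod frame',loc(pix2z('top',u,v,143),r))
for U,V in((168,97),(213,91)): _,u,v,_=A([(U,V,0)])[0]; print('tab top in meter',loc(pix2z('top',u,v,112),m))
_,u,v,_=D([(634,385,0)])[0]; print('tab side',loc(pix2z('side',u,v,112),m))
# items
for n,u,v,z in(('jar',185,272,62),('jar',302,272,62),('jar',427,267,62),('jar',362,154,62),('jar',319,141,62),('dish',127,243,18),('timer',145,176,55)): print(n,pix2z('top',u,v,z)[:2].round())
E
python3 fit.py
```

```text
[598.81994349  79.57427778  70.        ] [ 489.40465593 -322.55679475  125.        ]
meter [6.03896e+02 8.39080e+01 1.85000e-01] 
 [[-0.5, -0.8], [0.7, -0.7], [-0.5, -0.5], [0.3, -0.4], [1.2, 2.0], [0.3, -0.5], [-1.2, -1.7], [0.5, -1.6], [0.4, -0.0], [-1.8, -0.1], [-0.4, -1.3], [-0.8, 2.9]]
m top [6.0294e+02 8.4554e+01 1.7900e-01] 
 [[-0.5, -0.7], [0.7, -0.2], [-0.7, -0.3], [0.1, 0.1], [0.7, 2.1], [-0.1, 0.1]]
m side [6.05477e+02 8.14740e+01 2.00000e-01] 
 [[-1.0, -0.8], [0.5, -1.4], [1.3, 0.0], [-0.5, 0.7], [-0.3, -0.8], [0.2, 3.3]]
rod [ 4.88835e+02 -3.20699e+02  3.10000e-02] 
 [[0.3, -0.5], [-0.7, -0.8], [1.0, -0.5], [0.9, 0.2], [0.1, -0.4], [-1.6, -0.0], [-1.0, -0.7]]
r top [ 4.87635e+02 -3.19754e+02  3.80000e-02] 
 [[-0.4, -0.1], [-0.8, -0.4], [0.6, -0.0], [0.6, 0.6]]
r side [ 4.91064e+02 -3.22076e+02  2.80000e-02] 
 [[1.0, -0.1], [-0.7, 0.4], [-0.1, -0.2]]
prong in rod frame [88.21084585 15.21640807]
prong in rod frame [ 88.926419   -14.58736679]
prong in rod frame [-46.52621277 -15.6769143 ]
tab top in meter [67.4849061  15.78450156]
tab top in meter [ 66.66998317 -17.08248081]
tab side [69.77497018  6.94634271]
jar [354. 240.]
jar [ 362. -100.]
jar [ 386. -462.]
jar [ 719. -275.]
jar [ 756. -145.]
dish [437. 428.]
timer [637. 376.]
```

```bash
cat >> h.py <<'E'
def to(x,y,z,yaw):
    s=manip.read_state(); Rm=R.from_euler('xyz',s['eef_rot']).as_matrix(); d=Rm.T@(np.array([x,y,z])-s['eef_pos'])/10
    # turn about tool z: yaw decreases with positive turn (tool down)
    t=np.degrees(s['eef_rot'][2]-yaw)/5
    print('shift cm',d.round(2),'turn',round(t,2),'| pos',s['eef_pos'].round(1),'yaw',s['eef_rot'].round(3),'F',s['wrist_force'].round(2),'gap',round(s['finger_gap'],1),'grip',round(s['finger_force'],1),'t',s['clock'])
E
python3 -c "
from h import *
to(488,-320.5,200,.034)"
```

```text
shift cm [ 37.52 -10.24   1.91] turn 2.95 | pos [ 158.2 -526.5  219. ] yaw [-3.141 -0.     0.292] F [ 0.93 -0.08 -0.06] gap 93.9 grip 0.0 t 0.1
```

```bash
python3 -m creep '[[1,[9.4,-2.6,0],0.7],[1,[18.8,-5.1,0],1.5],[1,[28.2,-7.7,1],2.2],[1,[37.5,-10.2,1.9],2.95],[1,[37.5,-10.2,1.9],2.95],[1,[37.5,-10.2,1.9],2.95],[1,[37.5,-10.2,1.9],2.95],[1,[37.5,-10.2,1.9],2.95],[1,[37.5,-10.2,1.9],2.95],[1,[37.5,-10.2,1.9],2.95],[1,[37.5,-10.2,1.9],2.95],[1,[37.5,-10.2,1.9],2.95]]' 60
python3 - <<'E'
from h import *
to(488,-320.5,120,.034)
t=snap('top','t1.png')
cv2.imwrite('pics/t1c.png',cv2.resize(cv2.cvtColor(t,cv2.COLOR_RGB2BGR)[160:280,330:430],None,fx=5,fy=5,interpolation=cv2.INTER_CUBIC))
E
```

```text
clock: 1.3
eef_pos: [487.2, -322.0, 200.6]
eef_rot: [3.141, -0.0, 0.033]
wrist_force: [-0.6, -0.5, 0.3]
finger_gap: 94.3
finger_force: 0.0
shift cm [ 0.09 -0.15  8.06] turn -0.01 | pos [ 487.2 -322.   200.6] yaw [ 3.141 -0.     0.033] F [-0.61 -0.46  0.28] gap 94.3 grip 0.0 t 1.3
```

```bash
python3 -m creep '[[1,[0.1,-0.15,2],0],[1,[0.1,-0.15,4],0],[1,[0.1,-0.15,6],0],[1,[0.1,-0.15,7.2],0],[1,[0.1,-0.15,8],0],[1,[0.1,-0.15,8],0],[1,[0.1,-0.15,8],0]]' 60; python3 -c "
from h import *
to(488,-320.5,120,.034)"; python3 -m creep '[[-0.4,[0,0,0],0],[-0.4,[0,0,0],0],[-0.6,[0,0,0],0],[-0.7,[0,0,0],0],[-0.8,[0,0,0],0],[-1,[0,0,0],0],[-1,[0,0,0],0],[-1,[0,0,0],0],[-1,[0,0,0],0],[-1,[0,0,0],0],[-1,[0,0,0],0],[-1,[0,0,0],0]]' 60
python3 -c "
from h import *
to(488,-320.5,120,.034)
im=manip.camera('side');cv2.imwrite('pics/g1.png',cv2.resize(cv2.cvtColor(im,4)[190:330,180:360],None,fx=4,fy=4))"
```

```text
clock: 2.05
eef_pos: [489.2, -320.0, 121.2]
eef_rot: [3.141, -0.001, 0.034]
wrist_force: [0.5, -0.2, -0.2]
finger_gap: 94.0
finger_force: 0.0
shift cm [-0.12  0.05  0.12] turn 0.0 | pos [ 489.2 -320.   121.2] yaw [ 3.141e+00 -1.000e-03  3.400e-02] F [ 0.49 -0.19 -0.22] gap 94.0 grip 0.0 t 2.05
clock: 3.25
eef_pos: [489.0, -319.7, 120.5]
eef_rot: [3.142, -0.0, 0.034]
wrist_force: [-0.3, -0.5, -0.4]
finger_gap: 13.6
finger_force: 60.0
shift cm [-0.1   0.08  0.05] turn 0.0 | pos [ 489.  -319.7  120.5] yaw [ 3.142 -0.     0.034] F [-0.32 -0.52 -0.39] gap 13.6 grip 60.0 t 3.25
```

View pics/g1.png

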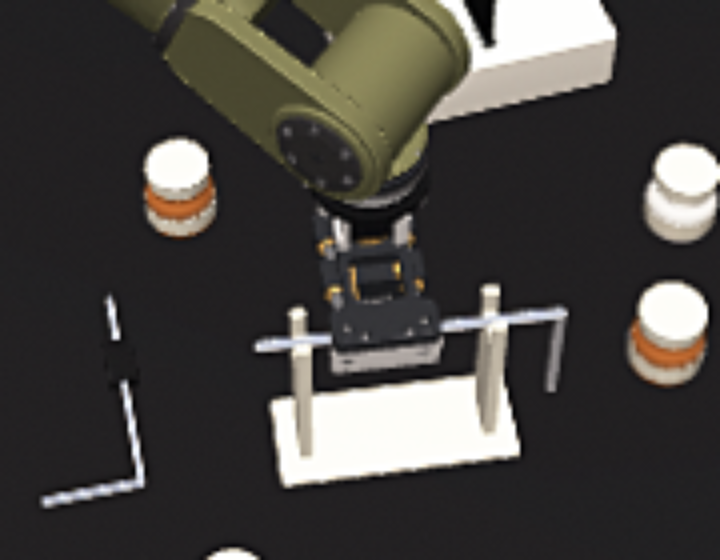

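The handle is gripped (gap 13.6 mm, 60 N), with the rod in both forks and its leg at crop (557,350). Lifting it.

```bash
python3 -m creep '[[-1,[0,0,-0.5],0],[-1,[0,0,-1.5],0],[-1,[0,0,-3],0],[-1,[0,0,-5],0],[-1,[0,0,-7.5],0],[-1,[0,0,-10],0],[-1,[0,0,-12.5],0],[-1,[0,0,-15],0],[-1,[0,0,-17],0],[-1,[0,0,-17.5],0],[-1,[0,0,-17.5],0],[-1,[0,0,-17.5],0]]'
python3 - <<'E'
from h import *
m=np.array([603.5,84]);c,s=np.cos(.182),np.sin(.182)
for x in(-43,-98): print(x,m+[c*x,s*x])
x=-43;to(m[0]+c*x,m[1]+s*x,295,.182)
print(manip.read_state()['moment'])
E
```

```text
clock: 4.5
eef_pos: [488.7, -319.5, 294.4]
eef_rot: [-3.141, 0.001, 0.034]
wrist_force: [0.1, 0.6, -1.2]
finger_gap: 13.8
finger_force: 60.0
-43 [561.21020235  76.21713324]
-98 [507.11860071  66.26230366]
shift cm [  8.61 -39.29  -0.04] turn -1.69 | pos [ 488.7 -319.5  294.4] yaw [-3.141e+00  1.000e-03  3.400e-02] F [ 0.11  0.65 -1.17] gap 13.8 grip 60.0 t 4.5
[ 0.04316221  0.07746135 -0.00643592]
```

```bash
python3 -m creep '[[-1,[0.2,-1,0],0],[-1,[0.7,-3.5,0],-0.2],[-1,[1.5,-7,0],-0.3],[-1,[2.4,-11,0],-0.5],[-1,[3.3,-15,0],-0.7],[-1,[4.2,-19,0],-0.9],[-1,[5,-23,0],-1],[-1,[5.9,-27,0],-1.2],[-1,[6.8,-31,0],-1.4],[-1,[7.7,-35,0],-1.6],[-1,[8.3,-38,0],-1.7],[-1,[8.6,-39.3,0],-1.7]]'; python3 -m creep '[[-1,[0,0,0],0],[-1,[0,0,0],0],[-1,[0,0,0],0],[-1,[0,0,0],0]]'
python3 - <<'E'
from h import *
to(561.2,76.2,295,.182)
W=np.zeros((560,800,3),np.uint8)
t=cv2.cvtColor(manip.camera('top'),4)[120:260,170:310]; s=cv2.cvtColor(manip.camera('side'),4)[100:240,230:360]
t=cv2.resize(t,(420,420),interpolation=2); s=cv2.resize(s,(380,409),interpolation=2)
W[:420,:420]=t; W[:409,420:]=s
cv2.imwrite('pics/m1.png',W[:420])
E
```

```text
clock: 5.7
eef_pos: [561.0, 79.0, 294.6]
eef_rot: [-3.141, 0.001, 0.186]
wrist_force: [-0.0, -0.5, -1.7]
finger_gap: 13.7
finger_force: 60.0
clock: 6.1
eef_pos: [561.4, 75.0, 295.5]
eef_rot: [3.141, -0.0, 0.181]
wrist_force: [0.6, 0.2, -1.2]
finger_gap: 13.8
finger_force: 60.0
shift cm [ 0.01 -0.12  0.05] turn -0.01 | pos [561.4  75.  295.5] yaw [ 3.141 -0.     0.181] F [ 0.57  0.18 -1.17] gap 13.8 grip 60.0 t 6.1
```

View pics/m1.png

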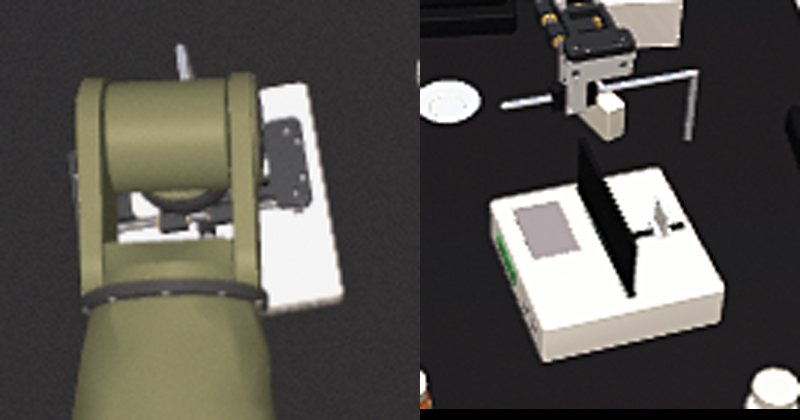

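The rod is over the lid, level, with its leg down: bend at side crop (695,72), tip at (689,138), bar end in the top crop at (181,46). Comparing these with the prediction.

Run:
```python
from h import *
m=np.array([603.5,84]);c,s=np.cos(.182),np.sin(.182)
p=np.array([561.4,75.])
t=p+np.array([c,s])*135; e=p+np.array([c,s])*139
print('pred tip',proj('side',[*t,206.5]),'seen',230+269/2.923,100+138/2.921)
print('pred bend',proj('side',[*e,300.5]),'seen',230+275/2.923,100+71/2.921)
print('pred end top',proj('top',[*e,300.5]),'seen',170+181/3,120+45/3)
d=t-m; print('tip in meter',c*d[0]+s*d[1],-s*d[0]+c*d[1])
for n,u,v,z in(('side',322,147.2,206.5),('side',324.1,124.5,300.5),('top',230.3,135,300.5)): 
  d=pix2z(n,u,v,z)[:2]-m; print(n,c*d[0]+s*d[1],-s*d[0]+c*d[1])
```

```text
pred tip [320.66388455 147.33323281] seen 322.02873759835785 147.24409448818898
pred bend [324.36687878 124.03986133] seen 324.08142319534727 124.30674426566245
pred end top [229.57739534 134.54813398] seen 230.33333333333334 135.0
tip in meter 91.9663655402991 -1.2313834450907333
side 96.41409189976044 -1.7861300927798087
side 94.33143078244495 -3.191596953538424
top 94.5204601365808 -2.858493292593307
```

```bash
python3 -m creep '[[-1,[0,-0.1,0.7],0],[-1,[0,-0.1,2],0],[-1,[0,-0.1,4],0],[-1,[0,-0.1,6],0],[-1,[0,-0.1,8],0],[-1,[0,-0.1,9.5],0],[-1,[0,-0.1,10.7],0],[-1,[0,-0.1,11.5],0],[-1,[0,-0.1,11.9],0],[-1,[0,-0.1,11.9],0],[-1,[0,-0.1,11.9],0],[-1,[0,-0.1,11.9],0]]'
python3 - <<'E'
from h import *
to(507.1,66.3,176,.182)
W=np.zeros((560,800,3),np.uint8)
s=cv2.cvtColor(manip.camera('side'),4)[130:230,240:350]
cv2.imwrite('pics/m2.png',cv2.resize(s,None,fx=6,fy=6,interpolation=2))
E
```

```text
clock: 7.4
eef_pos: [561.5, 77.1, 177.1]
eef_rot: [3.141, -0.001, 0.183]
wrist_force: [-0.6, -0.1, -1.7]
finger_gap: 13.5
finger_force: 60.0
shift cm [-5.55  0.07  0.1 ] turn 0.01 | pos [561.5  77.1 177.1] yaw [ 3.141e+00 -1.000e-03  1.830e-01] F [-0.6  -0.14 -1.69] gap 13.5 grip 60.0 t 7.4
```

View pics/m2.png

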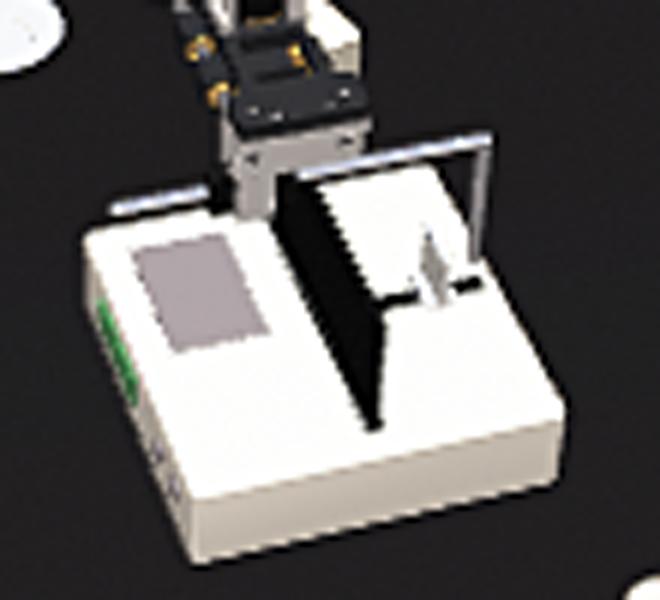

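The leg is down behind the tab (crop (475,250), tab (433,265)) and the bar clears the lid. Drawing gently.

```bash
python3 -m creep '[[-1,[-0.3,0,0],0],[-1,[-0.7,0,0],0],[-1,[-1.1,0,0],0],[-1,[-1.5,0,0],0],[-1,[-1.8,0,0],0],[-1,[-2.1,0,0],0],[-1,[-2.4,0,0],0],[-1,[-2.7,0,0],0],[-1,[-3,0,0],0],[-1,[-3.3,0,0],0],[-1,[-3.6,0,0],0],[-1,[-3.6,0,0],0]]'; python3 -m creep '[[-1,[-0.2,0,0],0],[-1,[-0.4,0,0],0],[-1,[-0.6,0,0],0],[-1,[-0.8,0,0],0],[-1,[-1,0,0],0],[-1,[-1.1,0,0],0],[-1,[-1.2,0,0],0],[-1,[-1.3,0,0],0],[-1,[-1.3,0,0],0]]'; python3 -c "
from h import *
to(507.1,66.3,176,.182); print(manip.read_state()['moment'])"
```

```text
clock: 8.65
eef_pos: [525.5, 70.5, 176.5]
eef_rot: [-3.142, 0.0, 0.183]
wrist_force: [0.1, -0.3, -1.1]
finger_gap: 13.5
finger_force: 60.0
clock: 9.55
eef_pos: [512.9, 68.1, 176.5]
eef_rot: [-3.142, 0.0, 0.183]
wrist_force: [0.6, 0.0, -1.3]
finger_gap: 13.5
finger_force: 60.0
shift cm [-0.61  0.07  0.05] turn 0.01 | pos [512.9  68.1 176.5] yaw [-3.142  0.     0.183] F [ 0.63  0.01 -1.31] gap 13.5 grip 60.0 t 9.55
[-0.01384445 -0.13204088 -0.06384207]
```

```bash
for i in 1 2 3 4; do python3 -m creep '[[-1,[-0.05,0,0],0],[-1,[-0.1,0,0],0]]' | grep -E 'eef_pos|wrist'; python3 -c "
from cell import manip
print(manip.read_state()['moment'].round(3))"; done
```

```text
eef_pos: [512.1, 68.0, 176.4]
wrist_force: [2.4, -0.3, -1.9]
[-0.063 -0.365 -0.037]
eef_pos: [511.1, 67.8, 176.4]
wrist_force: [2.3, 1.2, -2.6]
[-0.05  -0.352 -0.055]
eef_pos: [510.1, 67.6, 176.4]
wrist_force: [2.5, -0.2, -1.9]
[-0.061 -0.309 -0.026]
eef_pos: [509.1, 67.4, 176.5]
wrist_force: [1.7, 0.1, -2.6]
[-0.014 -0.385 -0.057]
```

```bash
for i in 1 2 3 4 5; do python3 -m creep '[[-1,[-0.03,0,0],0],[-1,[-0.05,0,0],0]]' | grep -E 'eef_pos|wrist'; python3 -c "
from cell import manip
print(manip.read_state()['moment'].round(3))"; done
```

```text
eef_pos: [508.6, 67.4, 176.5]
wrist_force: [1.7, -0.4, -2.9]
[-0.011 -0.334 -0.017]
eef_pos: [508.1, 67.2, 176.5]
wrist_force: [2.2, 0.7, -2.7]
[ 0.009 -0.337 -0.087]
eef_pos: [507.8, 67.2, 176.5]
wrist_force: [3.9, 0.8, -3.8]
[ 0.036 -0.757 -0.062]
eef_pos: [507.5, 67.2, 176.5]
wrist_force: [7.3, 0.0, -3.9]
[ 0.162 -1.284 -0.046]
eef_pos: [507.3, 67.1, 176.5]
wrist_force: [9.3, 0.7, -5.5]
[ 0.315 -1.78   0.014]
```

At the stop, about 9–10 N. Holding.

```bash
for i in 1 2 3; do python3 -m creep '[[-1,[0,0,0],0],[-1,[0,0,0],0],[-1,[0,0,0],0],[-1,[0,0,0],0]]' | grep -E 'clock|eef_pos|wrist'; done
```

```text
clock: 11.75
eef_pos: [507.3, 67.1, 176.5]
wrist_force: [8.7, 1.0, -5.8]
clock: 12.15
eef_pos: [507.3, 67.1, 176.5]
wrist_force: [9.0, 0.8, -6.2]
clock: 12.55
eef_pos: [507.3, 67.1, 176.5]
wrist_force: [8.6, 2.2, -6.3]
```

```bash
python3 -m creep '[[-1,[0.1,0,0],0],[-1,[0.3,0,0],0],[-1,[0.6,0,0],0],[-1,[0.9,0,0],0],[-1,[1.2,0,0],0],[-1,[1.6,0,0],0],[-1,[1.6,0,0],0],[-1,[1.6,0,0],0]]'; python3 -m creep '[[-1,[0,0,-0.5],0],[-1,[0,0,-1.5],0],[-1,[0,0,-3],0],[-1,[0,0,-4.5],0],[-1,[0,0,-6],0],[-1,[0,0,-7.5],0],[-1,[0,0,-9],0],[-1,[0,0,-10.5],0],[-1,[0,0,-11.5],0],[-1,[0,0,-12],0],[-1,[0,0,-12],0],[-1,[0,0,-12],0]]'
python3 - <<'E'
from h import *
to(488.8,-319.6,295,.034)
s=manip.read_state(); 
W=np.zeros((600,800,3),np.uint8)
t=cv2.cvtColor(manip.camera('side'),4)[100:230,230:350]
cv2.imwrite('pics/m3.png',cv2.resize(t,None,fx=4.5,fy=4.5,interpolation=2))
E
```

```text
clock: 13.35
eef_pos: [522.4, 69.9, 176.3]
eef_rot: [-3.142, 0.0, 0.183]
wrist_force: [-1.1, -0.1, -0.7]
finger_gap: 13.6
finger_force: 60.0
clock: 14.55
eef_pos: [522.2, 69.9, 295.9]
eef_rot: [-3.142, 0.001, 0.183]
wrist_force: [0.7, 0.4, -1.9]
finger_gap: 13.7
finger_force: 60.0
shift cm [-10.36  37.69   0.1 ] turn 1.7 | pos [522.2  69.9 295.9] yaw [-3.142e+00  1.000e-03  1.830e-01] F [ 0.65  0.39 -1.9 ] gap 13.7 grip 60.0 t 14.55
```

View pics/m3.png

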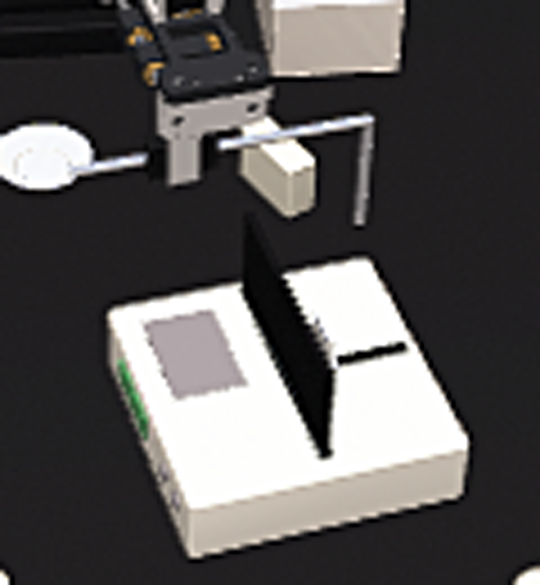

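The tab is home by the lid (only its edge shows at crop (318,328)). The rod is still level in the grip. Carrying it back.

```bash
python3 -m creep '[[-1,[-0.3,1,0],0],[-1,[-1,3.5,0],0.2],[-1,[-1.9,7,0],0.3],[-1,[-2.9,10.5,0],0.5],[-1,[-3.9,14,0],0.7],[-1,[-5,18,0],0.8],[-1,[-6.1,22,0],1],[-1,[-7.2,26,0],1.2],[-1,[-8.3,30,0],1.4],[-1,[-9.4,34,0],1.6],[-1,[-10.1,36.7,0],1.7],[-1,[-10.4,37.7,0.1],1.7]]'; python3 -m creep '[[-1,[0,0,0],0],[-1,[0,0,0],0],[-1,[0,0,0],0],[-1,[0,0,0],0],[-1,[0,0,0],0]]'; python3 -c "
from h import *
to(488.8,-319.6,120.5,.034)"
```

```text
clock: 15.8
eef_pos: [487.5, -322.5, 294.7]
eef_rot: [-3.141, 0.001, 0.032]
wrist_force: [0.4, -0.0, -1.6]
finger_gap: 13.3
finger_force: 60.0
clock: 16.3
eef_pos: [488.8, -319.1, 295.7]
eef_rot: [3.141, -0.0, 0.035]
wrist_force: [0.5, 0.0, -1.3]
finger_gap: 13.8
finger_force: 60.0
shift cm [-1.000e-02  5.000e-02  1.752e+01] turn 0.02 | pos [ 488.8 -319.1  295.7] yaw [ 3.141 -0.     0.035] F [ 0.48  0.03 -1.34] gap 13.8 grip 60.0 t 16.3
```

```bash
python3 -m creep '[[-1,[0,0.05,1],0],[-1,[0,0.05,3],0],[-1,[0,0.05,5],0],[-1,[0,0.05,7.5],0],[-1,[0,0.05,10],0],[-1,[0,0.05,12],0],[-1,[0,0.05,13.5],0],[-1,[0,0.05,14.5],0],[-1,[0,0.05,15],0],[-1,[0,0.05,15],0],[-1,[0,0.05,15],0]]';python3 -m creep '[[-1,[0,0,0.5],0],[-1,[0,0,1],0],[-1,[0,0,1.5],0],[-1,[0,0,2],0],[-1,[0,0,2.2],0],[-1,[0,0,2.4],0],[-1,[0,0,2.4],0],[-1,[0,0,2.4],0]]'; python3 -c "
from h import *
to(488.8,-319.6,120.5,.034)"
```

```text
clock: 17.4
eef_pos: [488.9, -320.4, 146.1]
eef_rot: [3.141, -0.001, 0.034]
wrist_force: [0.1, -1.0, -0.7]
finger_gap: 13.6
finger_force: 60.0
clock: 18.2
eef_pos: [488.7, -320.3, 121.6]
eef_rot: [3.141, -0.0, 0.034]
wrist_force: [-0.2, -0.1, -1.5]
finger_gap: 13.7
finger_force: 60.0
shift cm [ 0.01 -0.07  0.11] turn 0.0 | pos [ 488.7 -320.3  121.6] yaw [ 3.141 -0.     0.034] F [-0.21 -0.1  -1.52] gap 13.7 grip 60.0 t 18.2
```

Within about 1 mm of the seat. Lower it that last bit, open slowly at low force, and retreat.

```bash
python3 -m creep '[[-1,[0,0,0.1],0],[-1,[0,0,0.1],0],[-1,[0,0,0.1],0],[-0.6,[0,0,0.1],0],[-0.5,[0,0,0.1],0],[-0.3,[0,0,0.1],0],[0,[0,0,0.1],0],[0.5,[0,0,0.1],0],[1,[0,0,0.1],0],[1,[0,0,0.1],0],[1,[0,0,0.1],0],[1,[0,0,0.1],0]]'; python3 -m creep '[[1,[0,0,0],0],[1,[0,0,-1],0],[1,[0,0,-3],0],[1,[0,0,-6],0],[1,[0,0,-9],0],[1,[0,0,-12],0],[1,[0,0,-15],0],[1,[0,0,-18],0],[1,[0,0,-18],0]]'; python3 -m creep '[[1,[-4,0,0],0],[1,[-8,0,0],0],[1,[-12,0,0],0],[1,[-16,0,0],0],[1,[-16,0,0],0],[1,[-16,0,0],0],[1,[-16,0,0],0]]'
python3 - <<'E'
from h import *
to(488.8,-319.6,120.5,.034)
W=np.zeros((500,800,3),np.uint8)
t=cv2.cvtColor(manip.camera('side'),4)[240:330,230:340]; s=cv2.cvtColor(manip.camera('top'),4)[130:270,190:410]
W[:360,:440]=cv2.resize(t,(440,360),interpolation=2); W[:229,440:]=cv2.resize(s,(360,229),interpolation=2); cv2.imwrite('pics/f1.png',W[:360])
E
```

```text
clock: 19.4
eef_pos: [488.6, -320.2, 120.4]
eef_rot: [-3.142, 0.0, 0.034]
wrist_force: [1.0, 0.1, -0.2]
finger_gap: 76.1
finger_force: 0.0
clock: 20.3
eef_pos: [489.3, -320.7, 305.6]
eef_rot: [3.137, -0.006, 0.034]
wrist_force: [0.2, -0.1, -0.2]
finger_gap: 94.0
finger_force: 0.0
clock: 21.0
eef_pos: [329.3, -325.7, 300.4]
eef_rot: [-3.141, -0.0, 0.035]
wrist_force: [-0.5, -0.0, -0.0]
finger_gap: 94.1
finger_force: 0.0
shift cm [15.96 -0.05 17.99] turn 0.01 | pos [ 329.3 -325.7  300.4] yaw [-3.141 -0.     0.035] F [-0.53 -0.03 -0.03] gap 94.1 grip 0.0 t 21.0
```

View pics/f1.png

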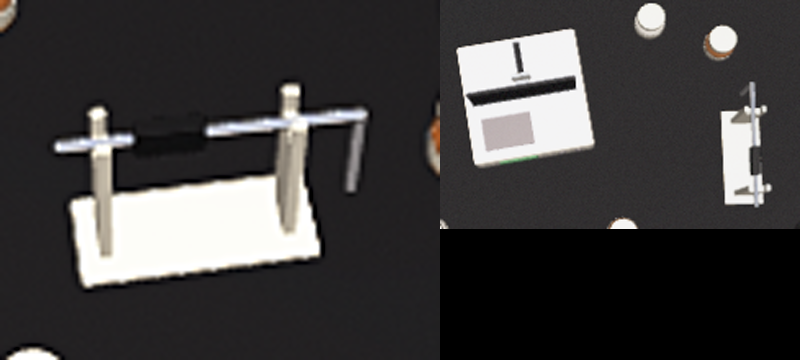

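The rod lies in both forks as before (tail (57,147), bend (365,115), leg tip (352,188)). The tab is home near the lid, and the gripper is clear.

```bash
python3 -c "
from cell import manip
print(manip.sign_off())"
```

```text
the job is handed in; nothing more can be done
None
```

The job is handed in, with no verdict returned: the slide was drawn to its stop and held at about 9 N for over a second, the rod is back in both forks of its rest, and the gripper is clear.

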